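# Load the parts bin into the empty bay of the bench carousel

### The arm

A 7-joint arm with a two-finger parallel gripper is mounted at the origin on the work surface. World frame = base frame: x ahead of the robot, y to its left, z up, the work surface at z = 0. Lengths are in m, angles in rad, forces in N, time in s.
With the tool pointing down it reaches from about 0.4 to 0.85 m from the base axis. Payload 4.4 kg.
Tool frame: the origin (TCP) lies on the centre line of the jaws, within the pads' length; the fingertips stand arm.tip_reach ahead of it and the grasp point (between the pads) lies 11 mm behind it (arm.tip_reach is the distance from the TCP to the fingertips, in m); z points along the fingers, y is the line along which they close (so a half turn about z gives the same grasp; the last joint's range is limited). The gripper opens to 94 mm and grips with 3 to 60 N. Pads are 16 mm wide; open, the fingers measure 119 mm over their backs; the gripper's body (75 mm by 177 mm) begins 78 mm behind the grasp point.
Start: joints at [-1.412, 0.628, 0.038, 1.517, -0.027, 0.996, -0.02], TCP at [0.145, 0.634, 0.213] pointing down, gripper open.
Joint ranges: [-3.06, 3.06], [-0.37, 2.12], [-1.25, 1.32], [0.18, 2.47], [-1.1, 4.24], [0.23, 1.98], [-2.94, 2.94]. Speed limits (rad/s): [2.57, 2.57, 3.14, 3.14, 3.14, 3.14, 3.14].

### API

Orientations are given as a rotation vector (axis times angle).
In Python, from plant import arm, viewer gives the robot as it stands.
- The arm moves only by the tool arm_command, never from a script. Its argument "plan" is a list that holds one entry, the list of rows, each a list of 5 numbers: the opening, from 0 (shut) to 1 (fully open), then the shift along the world's x, y, z in m, then the turn about the world's z in rad. A call has 1 to 20 rows; each row shifts and turns the commanded pose from where the row before left it; what a row does not reach is not made up. A row lasts 1/10 s, in which the tool goes at most 50 mm and 8.59 degrees, less where a joint would pass 70% of its speed; a pose out of reach is approached as far as the arm can. A call with a gripper value outside its range is refused whole. The fingers move at their own pace and stop on an object; "force" is the grip in N (left out, the last holds). Time passes only in rows, so rows that do not move let the fingers close. It gives the time, the measured TCP pose, the force and the opening at its end, in the units of the state.
- arm.observe(): the state, without advancing time (a new reading comes with each control period).
- viewer.read_camera(name): name is "scene" or "top" or "wrist"; returns (picture, depth): 480x640x3 uint8, red, green, blue; 480x640 float32, m along the optical axis (not along the pixel's ray), 0 where there is no reading.
- viewer.camera_params(name): a dict with "mtx" (3x3 intrinsics, pixels), "camera_from_world" (4x4, takes a point from world to camera coordinates). Camera axes: x right, y down, z forward; pixel columns grow to the right and rows downward; lengths in m; the calibration is good to about 2 mm. A picture is of the moment at which its call begins: read the wrist's pose just before it. camera_params takes no time and is no camera call; for the wrist camera it gives the pose at the moment of the call.
- arm.sign_off(): hands the job in, once; it reports no verdict.
The state is a dict: "t": time; "joint_positions": joint angles; "dq": joint speeds; "joint_efforts": joint torques, N m; "tool_pos": TCP position; "tool_rot": TCP orientation; "ft_force": force on the tool from outside, world axes, zero at the start; "wrist_torque": the same for the moment, N m; "width": finger opening in m.
Only numpy, scipy, OpenCV 4.12 (cv2) and the standard library are available. Lean on these libraries where they do the work, as an engineer would, in place of code of your own. Each camera call takes 0.05 s, during which the arm holds its last target. There are 200 camera calls.

### The job

Turn the carousel (its upright posts are there to push on) until its empty bay clicks into place facing the loading deck, then slide the loose teal parts bin along the deck, between the two guide rails and fully home into that bay. Slide the bin, do not lift or tip it; leave the pan, canister and jar where they are, and finish with the carousel resting in its click position.

Things in the scene. Friction and masses are not known exactly. Their poses are not given: they have to be found in the camera images.
- stand: Fixed stand of the storage carousel. Origin on the table at the carousel's vertical turning axis; z up. A plywood loading deck (170 mm wide, top 37 mm above the table) lies on its -y side, from y = -180 to -465 mm, centred on x = 0. The bin goes along x = 0 towards +y.
- lane (a point): Middle of the mouth of the two aluminium guide rails on the deck (fixed to the stand at x = 0, y = -273 mm, 37 mm above the table, stand's axes). The rails are 30 mm high. The mouth is 126 mm wide and narrows until y = -237 mm; from there to y = -182 mm the rails are 88 mm apart inside, about x = 0.
- platter (a joint): Angle of the platter about the stand's z (rad, anticlockwise from above positive, turns endlessly). 0 or any whole turn: empty bay faces the deck. A spring detent clicks every pi/2; let go within 40 degrees of a click, it swings into it, to within 2 degrees. Pushing a post over the hump takes 5 to 9 N. It starts in one of the three other clicks.
- bay (a point): Where the bin's centre belongs in the empty bay: on the platter's -y side, 110 mm from the axis, 66 mm above the table; turns with the platter (white disc, 350 mm across, top 36 mm above the table). The bay is 88 mm wide between 26 mm high grey dividers with flared ends and is closed by the hub block 47 mm from the axis.
- hub (a point): Top of the hub pillar on the turning axis, 144 mm above the table: 40 mm diameter, black cap 60 mm diameter. Round it the platter has four bays, a quarter turn apart; three carry fixed orange, blue and red bins (tops 96 mm above the table), one is empty.
- dock (a point): Point fixed to the stand, on its -y side 110 mm from the axis, 66 mm above the table: the bay's centre must come here.
- post_a (a point): One of four steel posts on the platter for turning it, 18 mm diameter, black 21 mm ball on top, its top 159 mm above the table. The point is on its axis, 130 mm above the table, 120 mm from the turning axis. Posts stand between the bays, 45 degrees from the bays' middles; this one is 45 degrees anticlockwise of the empty bay, seen from above.
- post_b (a point): The same on the next post, a quarter turn anticlockwise of post a.
- post_c (a point): The same on the post opposite post a.
- post_d (a point): The same on the post a quarter turn clockwise of post a.
- bin_center (a point): Centre of the loose teal open-topped parts bin, 80 mm wide (its x), 120 mm long (its y), 60 mm high, 4 mm walls, about 0.4 kg; the point is 30 mm above its underside. It starts on the loading deck outside the guide rails, its y roughly towards the carousel, up to 0.2 rad askew. Home, it stands against the hub block, its centre 107 mm from the axis, with 4 mm play on either side.
- pan: Bystander: loose black round pan, 140 mm across, 55 mm high; origin at the centre of its underside.
- canister: Bystander: loose upright can with a red label, 66 mm diameter, 115 mm high; origin at the centre of its underside.
- jar: Bystander: loose glass jar with a brass lid, 70 mm diameter, 85 mm high; origin at the centre of its underside.

How it is judged:
By the outcome, as a careful person would: the job done as asked, in the order asked, and still so for the second after the job is handed in, with the robot touching nothing.
It also fails if it takes over 72 s, if anything falls off the work surface, if the arm or the gripper's body presses on something with over 40 N, if the wrist force passes 120 N, or if a joint passes its speed limit or range.

## Working session

There is one attempt and no reset: what is moved stays moved. The work goes in short steps, Python scripts to look and compute and a tool call to move; the robot and the scene stay as the last step left them, time stands still between calls to the robot, and variables do not carry over. Pictures are saved under pics/ and viewed, on a budget of 10 in all, crops included, one or two more only if the job needs it, and the job is handed in when it is done.

Besides the shell and the picture viewer there is one more tool, called after "Call:" as name(argument=value, ...), one argument or row to a line, values as JSON. arm_command: Moves the arm, as the interface text tells. Its arguments: {"type":"object","properties":{"plan":{"type":"array"},"force":{"type":"number"}},"required":["plan"]}

```bash
ls; mkdir -p pics; cat > h.py <<'E'
import numpy as np, cv2
from plant import arm, viewer
def snap(name):
    p=viewer.camera_params(name); im,d=viewer.read_camera(name)
    np.savez('pics/%s.npz'%name,im=im,d=d,K=p['mtx'],T=p['camera_from_world']); return im,d,np.array(p['mtx']),np.array(p['camera_from_world'])
def load(name):
    z=np.load('pics/%s.npz'%name); return z['im'],z['d'],z['K'],z['T']
def cloud(d,K,T):
    v,u=np.mgrid[:480,:640]; P=np.stack([(u-K[0,2])/K[0,0]*d,(v-K[1,2])/K[1,1]*d,d],-1)
    return (P-T[:3,3])@T[:3,:3]
def at_z(u,v,z,K,T):
    r=T[:3,:3].T@np.array([(u-K[0,2])/K[0,0],(v-K[1,2])/K[1,1],1]); c=-T[:3,:3].T@T[:3,3]
    return c+r*(z-c[2])/r[2]
E
python3 - <<'E'
from h import *
o=arm.observe(); print({k:np.round(v,3) for k,v in o.items()}, arm.tip_reach)
for n in ('top','scene'):
    im,d,K,T=snap(n); cv2.imwrite('pics/%s0.png'%n,im[:,:,::-1]); print(n,K.round(1).tolist(),(-T[:3,:3].T@T[:3,3]).round(3))
E
```

```text
pics
{'t': np.float64(0.0), 'joint_positions': array([-1.412,  0.629,  0.038,  1.518, -0.027,  0.996, -0.02 ]), 'dq': array([-0.002, -0.002,  0.001, -0.001, -0.001, -0.001,  0.002]), 'joint_efforts': array([ 1.0000e-03, -5.4974e+01,  1.1440e+00, -1.8663e+01, -5.2000e-02,
        2.4000e-02,  0.0000e+00]), 'tool_pos': array([0.145, 0.633, 0.213]), 'tool_rot': array([-3.520e-01, -3.122e+00,  3.000e-03]), 'ft_force': array([0.283, 0.574, 0.5  ]), 'wrist_torque': array([-0.026, -0.045,  0.012]), 'width': np.float64(0.094)} 0.008
top [[437.8, 0.0, 321.3], [0.0, 437.8, 236.9], [0.0, 0.0, 1.0]] [0.519 0.011 0.897]
scene [[465.8, 0.0, 325.8], [0.0, 465.8, 235.8], [0.0, 0.0, 1.0]] [0.937 0.27  0.765]
```

View pics/top0.png

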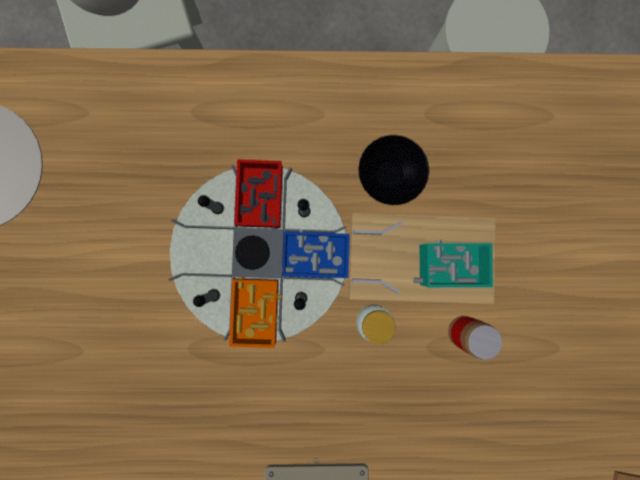

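View pics/scene0.png

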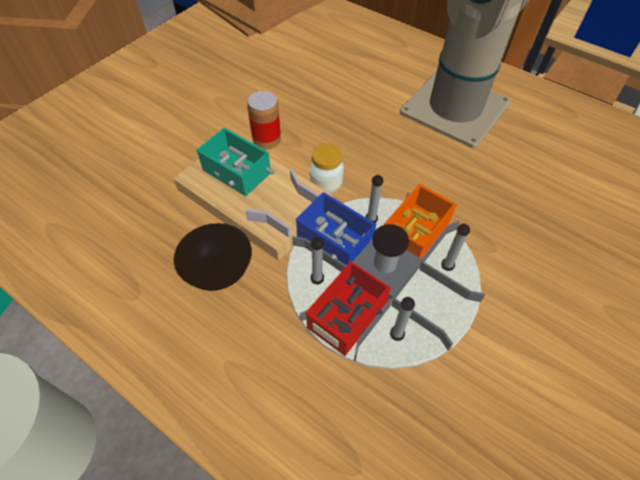

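The top view has image up = +x and image left = +y. The hub cap is at (252,252) and the deck is to its right. The empty bay points left, opposite the deck, so the platter needs a half turn. The teal bin is near (456,264), the jar at (378,326), the can at (484,342) and the pan at (394,170).

```bash
python3 - <<'E'
from h import *
im,d,K,T=load('top'); P=cloud(d,K,T)
print('hub cap',at_z(252,252,.144,K,T).round(4), 'depth z',P[252,252].round(4))
# hub cap by depth
m=(abs(P[...,2]-.144)<.006)&(np.hypot(P[...,0]-P[252,252,0],P[...,1]-P[252,252,1])<.05)
q=P[m]; (c,r)=cv2.minEnclosingCircle(q[:,:2].astype(np.float32)); print('cap fit',np.round(c,4),r,m.sum())
# platter disc
m=(abs(P[...,2]-.036)<.006)&(np.hypot(P[...,0]-c[0],P[...,1]-c[1])<.2)
print('disc',np.round(cv2.minEnclosingCircle(P[m][:,:2].astype(np.float32)),4) if 0 else cv2.minEnclosingCircle(P[m][:,:2].astype(np.float32)))
for n,(u,v) in dict(p1=(204,202),p2=(304,208),p3=(300,301),p4=(200,301)).items():
    w=P[v-8:v+9,u-10:u+11].reshape(-1,3); w=w[(w[:,2]>.14)&(w[:,2]<.17)]; print(n,len(w),w.mean(0).round(4) if len(w) else 0, at_z(u,v,.15,K,T).round(4))
for u,v in [(353,214),(495,216),(494,304),(350,300)]: print('deck',at_z(u,v,.037,K,T).round(4),P[min(v+3,v+3) if v<250 else v-3,u+ (4 if u<400 else -4)].round(3))
hsv=cv2.cvtColor(im,cv2.COLOR_RGB2HSV)
m=cv2.inRange(hsv,(78,120,60),(95,255,255))>0
m&=(P[...,2]>.088)&(P[...,2]<.105); print('teal',m.sum())
R=cv2.minAreaRect(P[m][:,:2].astype(np.float32)); print('bin rim',R, cv2.boxPoints(R).round(4).tolist(), P[m][:,2].mean())
for n,u,v,z in [('jar',378,326,.085),('can',484,342,.115),('pan',394,170,.055)]: print(n,at_z(u,v,z,K,T).round(3),P[v,u].round(3))
for u,v in [(399,224),(384,233),(352,233),(351,280),(382,281),(398,291)]: print('rail',at_z(u,v,.067,K,T).round(4))
print('blue',[at_z(u,v,.096,K,T).round(4).tolist() for u,v in [(285,230),(349,233),(349,278),(284,277)]])
E
```

```text
hub cap [0.5256 0.1115 0.144 ] depth z [0.5257 0.1119 0.1408]
cap fit [0.5261 0.1119] 0.03001055307686329 948
disc ((0.5263276696205139, 0.09851684421300888), 0.18767422437667847)
p1 120 [0.613  0.1923 0.1543] [0.6107 0.1926 0.15  ]
p2 105 [0.6065 0.0238 0.1549] [0.6007 0.0225 0.15  ]
p3 120 [0.4388 0.0299 0.1548] [0.4425 0.0292 0.15  ]
p4 123 [0.4448 0.1984 0.1546] [0.4431 0.1976 0.15  ]
deck [ 0.6014 -0.0725  0.037 ] [ 0.596 -0.08   0.036]
deck [ 0.5978 -0.3555  0.037 ] [ 0.592 -0.347  0.038]
deck [ 0.4237 -0.3503  0.037 ] [ 0.43  -0.342  0.038]
deck [ 0.4325 -0.0659  0.037 ] [ 0.438 -0.074  0.035]
teal 610
bin rim ((0.502732515335083, -0.26236557960510254), (0.0792723000049591, 0.12111494690179825), 0.021189654245972633) [[0.46309998631477356, -0.20180000364780426], [0.46309998631477356, -0.3228999972343445], [0.5424000024795532, -0.3228999972343445], [0.5422999858856201, -0.20180000364780426]] 0.09603464525174815
jar [ 0.389 -0.113  0.085] [ 0.389 -0.113  0.083]
can [ 0.365 -0.298  0.115] [ 0.365 -0.298  0.115]
pan [ 0.686 -0.151  0.055] [ 0.696 -0.161  0.005]
rail [ 0.5795 -0.1574  0.067 ]
rail [ 0.5623 -0.1286  0.067 ]
rail [ 0.5623 -0.0675  0.067 ]
rail [ 0.4732 -0.0652  0.067 ]
rail [ 0.4712 -0.1241  0.067 ]
rail [ 0.4522 -0.1544  0.067 ]
blue [[0.5662, 0.058, 0.096], [0.5608, -0.0592, 0.096], [0.4785, -0.0589, 0.096], [0.4805, 0.0596, 0.096]]
```

Everything measured is consistent: the cap radius is 30 mm, the posts are at radius 119–120 mm and the rim height is 96 mm. The hub is at (.526,.1115) and stand yaw is about -0.034. The platter is half a turn off. I'll put loosely open fingers around post p4 (angle 133°) and carry it clockwise round the far side to -47°.

Call:
arm_command(
  plan=[
    [[0.36,0.0214,-0.031,0,-0.0426],[0.36,0.0214,-0.031,0,-0.0426],[0.36,0.0214,-0.031,0,-0.0426],[0.36,0.0214,-0.031,0,-0.0426],[0.36,0.0214,-0.031,0,-0.0426],[0.36,0.0214,-0.031,0,-0.0426],[0.36,0.0214,-0.031,0,-0.0426],[0.36,0.0214,-0.031,0,-0.0426],[0.36,0.0214,-0.031,0,-0.0426],[0.36,0.0214,-0.031,0,-0.0426],[0.36,0.0214,-0.031,0,-0.0426],[0.36,0.0214,-0.031,0,-0.0426],[0.36,0.0214,-0.031,0,-0.0426],[0.36,0.0214,-0.031,0,-0.0426],[0.36,0,0,0,0],[0.36,0,0,0,0]],
  ],
  force=10,
)

```text
t: 1.7
tool_pos: [0.4445, 0.1991, 0.2133]
tool_rot: [-1.256, -2.879, 0.001]
ft_force: [-0.6, 0.5, -0.1]
width: 0.0335
```

Call:
arm_command(
  plan=[
    [[0.36,0,0,-0.024,0],[0.36,0,0,-0.024,0],[0.36,0,0,-0.024,0],[0.36,0,0,-0.023,0],[0.36,0,0,0,0]],
  ],
)

```text
t: 2.2
tool_pos: [0.4414, 0.2005, 0.1162]
tool_rot: [-1.248, -2.878, 0.006]
ft_force: [-0.1, 0.3, 0.1]
width: 0.0336
```

Call:
arm_command(
  plan=[
    [[0.36,0.0096,0.0081,0,-0.1047],[0.36,0.0104,0.007,0,-0.1047],[0.36,0.0111,0.0059,0,-0.1047],[0.36,0.0117,0.0047,0,-0.1047],[0.36,0.0121,0.0034,0,-0.1047],[0.36,0.0124,0.0022,0,-0.1047],[0.36,0.0125,0.0009,0,-0.1047],[0.36,0.0125,-0.0005,0,-0.1047],[0.36,0.0124,-0.0018,0,-0.1047],[0.36,0.0122,-0.0031,0,-0.1047],[0.36,0.0118,-0.0043,0,-0.1047],[0.36,0.0113,-0.0055,0,-0.1047],[0.36,0.0106,-0.0067,0,-0.1047],[0.36,0.0099,-0.0077,0,-0.1047],[0.36,0.009,-0.0087,0,-0.1047],[0.36,0,0,0,0]],
  ],
)

```text
t: 3.8
tool_pos: [0.6148, 0.1935, 0.1195]
tool_rot: [2.923, 1.15, 0.002]
ft_force: [0.4, -1.0, 0.1]
width: 0.0338
```

Call:
arm_command(
  plan=[
    [[0.36,0.0081,-0.0096,0,-0.1047],[0.36,0.007,-0.0104,0,-0.1047],[0.36,0.0059,-0.0111,0,-0.1047],[0.36,0.0047,-0.0117,0,-0.1047],[0.36,0.0034,-0.0121,0,-0.1047],[0.36,0.0022,-0.0124,0,-0.1047],[0.36,0.0009,-0.0125,0,-0.1047],[0.36,-0.0005,-0.0125,0,-0.1047],[0.36,-0.0018,-0.0124,0,-0.1047],[0.36,-0.0031,-0.0122,0,-0.1047],[0.36,-0.0043,-0.0118,0,-0.1047],[0.36,-0.0055,-0.0113,0,-0.1047],[0.36,-0.0067,-0.0106,0,-0.1047],[0.36,-0.0077,-0.0099,0,-0.1047],[0.36,-0.0087,-0.009,0,-0.1047],[0.36,0,0,0,0],[0.36,0,0,0,0],[0.36,0,0,0,0],[0.36,0,0,0,0]],
  ],
)

```text
t: 5.7
tool_pos: [0.6083, 0.0252, 0.1185]
tool_rot: [-2.882, 1.248, 0.0]
ft_force: [-0.1, 0.8, -0.1]
width: 0.0341
```

Call:
arm_command(
  plan=[
    [[0.36,0,0,0.045,0],[0.36,0,0,0.055,0],[0.36,0,0,0.02,0],[0.4,-0.0066,-0.018,0,0.1475],[0.4,-0.0066,-0.018,0,0.1475],[0.4,-0.0066,-0.018,0,0.1475],[0.4,-0.0066,-0.018,0,0.1475],[0.4,-0.0066,-0.018,0,0.1475],[0.4,-0.0066,-0.018,0,0.1475],[0.4,-0.0066,-0.018,0,0.1475],[0.4,-0.0066,-0.018,0,0.1475],[1,-0.0066,-0.018,0,0.1475],[1,-0.0066,-0.018,0,0.1475],[1,-0.0066,-0.018,0,0.1475],[1,-0.0066,-0.018,0,0.1475],[1,-0.0066,-0.018,0,0.1475],[1,-0.0066,-0.018,0,0.1475],[1,-0.0066,-0.018,0,0.1475],[1,-0.0066,-0.018,0,0.1475],[1,0,0,0,0]],
  ],
)

```text
t: 7.7
tool_pos: [0.501, -0.267, 0.234]
tool_rot: [2.259, 2.181, -0.001]
ft_force: [-1.1, -0.3, 0.2]
width: 0.0941
```

```bash
python3 - <<'E'
from h import *
o=arm.observe(); print(o['t'],o['tool_pos'].round(4) if hasattr(o['tool_pos'],'round') else o['tool_pos'],o['tool_rot'],np.round(o['joint_positions'],2))
a=snap('top')[0]; b=snap('wrist')[0]
cv2.imwrite('pics/tw1.png',cv2.resize(np.hstack([a,b]),(800,300),interpolation=cv2.INTER_AREA)[:,:,::-1])
E
```

```text
7.7 [ 0.501 -0.267  0.234] [ 2.25868321e+00  2.18138583e+00 -1.31921781e-03] [ 0.15  0.52  0.45  1.74 -0.27  0.95  0.67]
```

View pics/tw1.png

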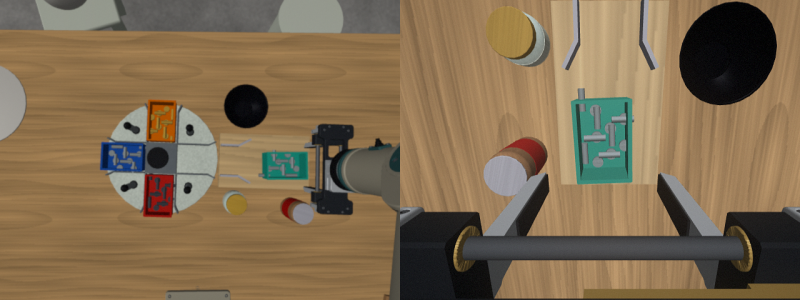

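The empty bay now faces the deck. In the wrist view (up = +y) the bin is at (602,140) in the composite. A small grey object shows at its front-left corner, near (581,95), so I'll enlarge that.

```bash
python3 - <<'E'
from h import *
im,d,K,T=load('wrist'); P=cloud(d,K,T)
cv2.imwrite('pics/w1c.png',cv2.resize(im[110:310,230:430],(600,600),interpolation=cv2.INTER_CUBIC)[:,:,::-1])
hsv=cv2.cvtColor(im,cv2.COLOR_RGB2HSV)
t=cv2.inRange(hsv,(75,90,40),(98,255,255))>0
m=t&(abs(P[...,2]-.097)<.006); R=cv2.minAreaRect(P[m][:,:2].astype(np.float32)); print('rim',m.sum(),R)
q=P[152,290-0]; 
for u,v in [(290,148),(290,155),(290,160),(374,192)]: print(u,v,P[v,u].round(4))
# platter from top
im,d,K,T=load('top'); P=cloud(d,K,T); c=np.array([.5258,.1113])
r=np.hypot(P[...,0]-c[0],P[...,1]-c[1]); m=(P[...,2]>.148)&(P[...,2]<.165)&(r>.1)&(r<.14)
q=P[m][:,:2]-c; a=np.degrees(np.arctan2(q[:,1],q[:,0]))
for k in range(4):
    s=(np.floor(a/90)==k-2); print('post ang',a[s].mean().round(2) if s.any() else None, s.sum(), (q[s].mean(0)+c).round(4))
E
```

```text
rim 2907 ((0.5041611790657043, -0.2639108896255493), (0.08194649964570999, 0.1212850883603096), 0.04387235268950462)
290 148 [ 0.4748 -0.1941  0.0627]
290 155 [ 0.4743 -0.2004  0.0616]
290 160 [ 0.4768 -0.2034  0.0901]
374 192 [ 0.5519 -0.2371  0.0657]
post ang -136.89 119 [0.4387 0.0298]
post ang -46.97 112 [0.6075 0.0238]
post ang 42.99 116 [0.613  0.1925]
post ang 132.95 119 [0.4446 0.1985]
```

View pics/w1c.png

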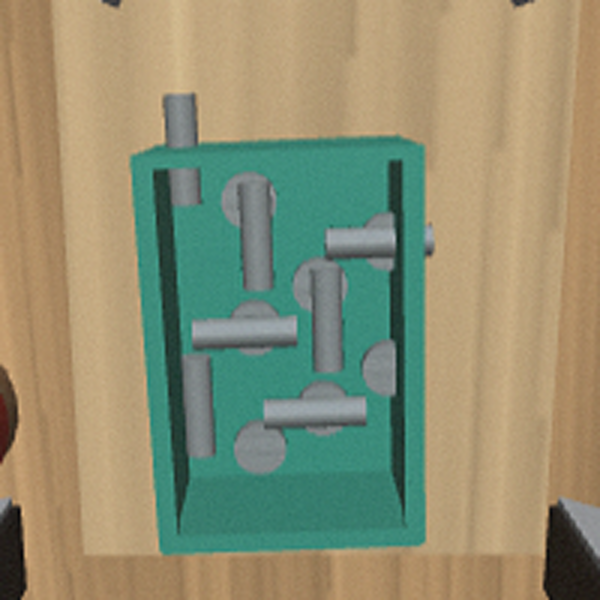

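The grey pieces are loose parts drawn poking through the bin wall at z≈62 mm; I'll watch whether they stop it going home. The platter is at -1.98°, which matches the stand yaw. Next I'll get a better bin yaw.

```bash
python3 - <<'E'
from h import *
im,d,K,T=load('wrist')
# crop px -> image px -> world at rim z
c=lambda u,v,z:at_z(230+(u+.5)/3-.5,110+(v+.5)/3-.5,z,K,T)[:2]
A,B,C,D=[c(u,v,.097) for u,v in [(133,157),(424,146),(425,545),(162,552)]]
for p in (A,B,C,D): print(p.round(4))
for n,p,q in [('left',D,A),('right',C,B)]: print(n,np.linalg.norm(q-p).round(4),'yaw',np.arctan2(-(q-p)[0],(q-p)[1]).round(4))
for n,p,q in [('front',A,B),('back',D,C)]: print(n,np.linalg.norm(q-p).round(4),'yaw',np.arctan2((q-p)[1],(q-p)[0]).round(4))
print('centre',((A+B+C+D)/4).round(4))
e=[c(55,100,.037),c(85,550,.037),c(578,100,.037),c(550,550,.037)]
print('deck edges',np.round(e,4).tolist())
P=cloud(d,K,T)
for z0,z1 in [(.09,.105)]:
    hsv=cv2.cvtColor(im,cv2.COLOR_RGB2HSV); t=(cv2.inRange(hsv,(75,90,40),(98,255,255))>0)&(P[...,2]>z0)&(P[...,2]<z1)
    q=P[t]
    for y in np.arange(-.32,-.205,.015):
        s=q[abs(q[:,1]-y)<.004]; print(y.round(3),np.percentile(s[:,0],[1,99]).round(4))
E
```

```text
[ 0.4639 -0.2042]
[ 0.5452 -0.2041]
[ 0.5454 -0.3248]
[ 0.464  -0.3241]
left 0.1199 yaw 0.0005
right 0.1206 yaw 0.0022
front 0.0813 yaw 0.0009
back 0.0815 yaw -0.0077
centre [ 0.5046 -0.2643]
deck edges [[0.4313, -0.1884], [0.4273, -0.3491], [0.6034, -0.1946], [0.5993, -0.3554]]
-0.32 [0.4645 0.5443]
-0.305 [0.4635 0.5449]
-0.29 [0.4638 0.5443]
-0.275 [0.4633 0.5443]
-0.26 [0.4635 0.5442]
-0.245 [0.4633 0.5443]
-0.23 [0.4636 0.5443]
-0.215 [0.4633 0.5444]
```

Call:
arm_command(
  plan=[
    [[1,0.003,0.003,-0.02,0.035],[1,0,0,-0.035,0],[1,0,0,-0.04,0],[1,0,0,-0.035,0],[1,0,0,-0.02,0],[1,0,0,0,0],[1,0,0,0,0]],
  ],
  force=5,
)

```text
t: 8.5
tool_pos: [0.506, -0.26, 0.0837]
tool_rot: [-2.217, -2.225, -0.0]
ft_force: [0.1, 0.4, -0.1]
width: 0.0937
```

Call:
arm_command(
  plan=[
    [[0.8,0,0,0,0],[0.8,0,0,0,0],[0.8,0,0,0,0],[0.8,0,0,0,0],[0.8,0.003,0,0,-0.007],[0.8,0.003,0,0,-0.007],[0.8,0.003,0,0,-0.007],[0.8,0.001,0,0,-0.006],[0.8,0,0,0,0],[0.8,0,0,0,0]],
  ],
  force=5,
)

```text
t: 9.5
tool_pos: [0.5129, -0.2612, 0.0844]
tool_rot: [-2.247, -2.192, 0.003]
ft_force: [-7.2, 0.5, 6.3]
width: 0.08
```

Call:
arm_command(
  plan=[
    [[1,0,0,0,0],[1,0,0,0,0],[1,0,0,0,0],[1,0,0,0.03,0],[1,0,0,0.03,0],[0.48,0,-0.03,0,0],[0.48,0,-0.03,0,0],[0.48,0,-0.03,0,0],[0.48,0,0,0,0],[0.48,0,0,0,0]],
  ],
)

```text
t: 10.5
tool_pos: [0.5153, -0.3512, 0.1433]
tool_rot: [2.249, 2.194, 0.001]
ft_force: [-0.0, 0.2, 0.2]
width: 0.0574
```

```bash
python3 - <<'E'
from h import *
im,d,K,T=snap('wrist'); P=cloud(d,K,T)
hsv=cv2.cvtColor(im,cv2.COLOR_RGB2HSV); t=(cv2.inRange(hsv,(75,90,40),(98,255,255))>0)&(P[...,2]>.09)&(P[...,2]<.105)
q=P[t]
ys=np.arange(-.31,-.205,.015); E=[]
for y in ys:
    s=q[abs(q[:,1]-y)<.004]
    if len(s)>5: E.append([y,*np.percentile(s[:,0],[1,99])])
E=np.array(E); print(E.round(4)); print('slopes',np.polyfit(E[:,0],E[:,1],1)[0],np.polyfit(E[:,0],E[:,2],1)[0]); print(np.percentile(q[:,1],[1,99]))
o=arm.observe(); print(o['tool_pos'],o['tool_rot'],o['ft_force'],o['width'])
cv2.imwrite('pics/w2.png',im[:,:,::-1])
E
```

```text
[[-0.31    0.4728  0.5545]
 [-0.295   0.4732  0.5549]
 [-0.28    0.4735  0.5551]
 [-0.265   0.4738  0.5553]
 [-0.25    0.4743  0.5556]
 [-0.235   0.4744  0.5562]
 [-0.22    0.4748  0.5565]
 [-0.205   0.4758  0.5557]]
slopes 0.025059163374868975 0.015528783254975339
[-0.32430406 -0.2037681 ]
[ 0.51560851 -0.34989084  0.14320194] [-2.24618417e+00 -2.19525129e+00 -1.55554215e-03] [-0.43386324  0.75089087 -0.99495418] 0.05379056409774656
```

View pics/w2.png

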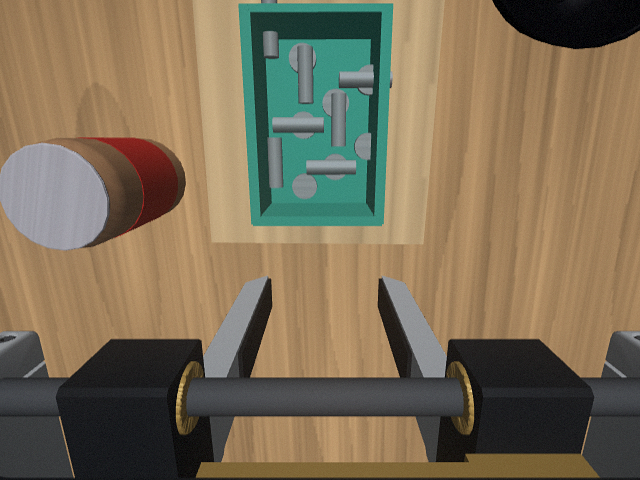

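The bin is centred at x≈.5147, within 1 mm of the lane line, and aligned to it. I'll lower the fingers behind it and push.

Call:
arm_command(
  plan=[
    [[0.48,-0.002,0,-0.025,0],[0.48,0,0,-0.03,0],[0.48,0,0,-0.02,0],[0.48,0,0,0,0],[0.48,0.0001,0.005,0,0],[0.48,0.0002,0.007,0,0],[0.48,0.0002,0.008,0,0],[0.48,0.0002,0.008,0,0],[0.48,0.0002,0.008,0,0],[0.48,0.0003,0.01,0,0],[0.48,0.0003,0.01,0,0],[0.48,0.0003,0.01,0,0],[0.48,0.0003,0.01,0,0],[0.48,0.0003,0.01,0,0],[0.48,0.0003,0.01,0,0],[0.48,0.0003,0.01,0,0],[0.48,0,0,0,0]],
  ],
)

```text
t: 12.25
tool_pos: [0.5171, -0.244, 0.0692]
tool_rot: [2.245, 2.196, 0.002]
ft_force: [-0.4, -1.6, 1.3]
width: 0.0448
```

Call:
arm_command(
  plan=[
    [[0.48,0.0002,0.008,0,0],[0.48,0.0002,0.01,0,0],[0.48,0.0003,0.01,0,0],[0.48,0.0003,0.01,0,0],[0.48,0.0003,0.01,0,0],[0.48,0.0003,0.01,0,0],[0.48,0.0003,0.01,0,0],[0.48,0.0003,0.01,0,0],[0.48,0.0003,0.01,0,0],[0.48,0.0003,0.01,0,0],[0.48,0.0003,0.01,0,0],[0.48,0.0003,0.01,0,0],[0.48,0,0,0,0]],
  ],
)

```text
t: 13.55
tool_pos: [0.5197, -0.1258, 0.0686]
tool_rot: [-2.246, -2.196, -0.001]
ft_force: [0.6, -1.1, 0.4]
width: 0.0453
```

```bash
python3 - <<'E'
from h import *
a=snap('top')[0]; b=snap('wrist')[0]
cv2.imwrite('pics/tw3.png',cv2.resize(np.hstack([a[60:420,120:600],b[:360,80:560]]),(800,300),interpolation=cv2.INTER_AREA)[:,:,::-1])
E
```

```text
(no output)
```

View pics/tw3.png

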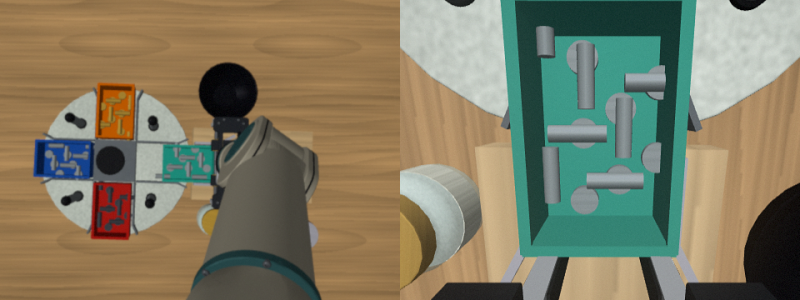

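The bin is squarely between the rails (wrist view, about (605,120)) and entering the bay. The jar and pan are undisturbed.

Call:
arm_command(
  plan=[
    [[0.48,0.0002,0.007,0,0],[0.48,0.0002,0.007,0,0],[0.48,0.0002,0.007,0,0],[0.48,0.0002,0.007,0,0],[0.48,0.0002,0.007,0,0],[0.48,0.0002,0.006,0,0],[0.48,0.0001,0.005,0,0],[0.48,0.0001,0.004,0,0],[0.48,0.0001,0.003,0,0],[0.48,0,0.002,0,0],[0.48,0,0,0,0]],
  ],
)

```text
t: 14.75
tool_pos: [0.5212, -0.0715, 0.0685]
tool_rot: [-2.247, -2.195, -0.0]
ft_force: [-0.6, -1.2, -1.0]
width: 0.0453
```

Call:
arm_command(
  plan=[
    [[0.48,0,0.002,0,0],[0.48,0.0001,0.002,0,0],[0.48,0,0.002,0,0],[0.48,0,0,0,0]],
  ],
)

```text
t: 15.15
tool_pos: [0.5214, -0.0657, 0.0685]
tool_rot: [2.247, 2.195, 0.0]
ft_force: [0.4, -1.8, -1.6]
width: 0.0452
```

Call:
arm_command(
  plan=[
    [[0.48,0,0.002,0,0],[0.48,0,0.002,0,0],[0.48,0,0.001,0,0],[0.48,0,0,0,0]],
  ],
)

```text
t: 15.55
tool_pos: [0.5216, -0.0638, 0.0687]
tool_rot: [2.247, 2.19, -0.002]
ft_force: [-0.0, -7.8, -1.4]
width: 0.0449
```

The force rose to 7.8 N at exactly the predicted depth (-.0638 against -.0637). One small firm push, then I'll back out and check.

Call:
arm_command(
  plan=[
    [[0.48,0,0.002,0,0],[0.48,0,0,0,0],[0.48,0,0,0,0]],
  ],
)

```text
t: 15.85
tool_pos: [0.5215, -0.0637, 0.0689]
tool_rot: [2.247, 2.188, -0.004]
ft_force: [-0.3, -11.2, 0.1]
width: 0.0447
```

Call:
arm_command(
  plan=[
    [[0.48,0,-0.004,0,0],[0.48,-0.0003,-0.01,0,0],[0.48,-0.0005,-0.02,0,0],[0.48,-0.0005,-0.02,0,0],[0.48,0,0,0.03,0],[0.48,0,0,0.045,0],[0.48,0,0,0.045,0],[0.48,0,-0.035,0.03,0],[0.48,0,-0.04,0,0],[0.48,0,-0.04,0,0],[0.48,0,-0.04,0,0],[0.48,0,0,0,0],[0.48,0,0,0,0]],
  ],
)

```text
t: 17.15
tool_pos: [0.5195, -0.2681, 0.2182]
tool_rot: [-2.248, -2.192, -0.001]
ft_force: [-0.6, 0.2, -0.1]
width: 0.0451
```

```bash
python3 - <<'E'
from h import *
im,d,K,T=snap('top'); P=cloud(d,K,T); c=np.array([.5258,.1113])
hsv=cv2.cvtColor(im,cv2.COLOR_RGB2HSV); t=(cv2.inRange(hsv,(78,120,60),(95,255,255))>0)&(P[...,2]>.085)&(P[...,2]<.108)
q=P[t]; lo,hi=np.percentile(q,[1,99],axis=0); print('bin lo hi',lo.round(4),hi.round(4),'centre',((lo+hi)/2).round(4))
E=[]
for y in np.arange(lo[1]+.012,hi[1]-.012,.012):
    s=q[abs(q[:,1]-y)<.006]; E.append([y,s[:,0].min(),s[:,0].max()])
E=np.array(E); print('slopes',np.polyfit(E[:,0],E[:,1],1)[0],np.polyfit(E[:,0],E[:,2],1)[0])
r=np.hypot(P[...,0]-c[0],P[...,1]-c[1]); m=(P[...,2]>.148)&(P[...,2]<.165)&(r>.1)&(r<.14)
q=P[m][:,:2]-c; a=np.degrees(np.arctan2(q[:,1],q[:,0]))
print('posts',[a[np.floor(a/90)==k-2].mean().round(2) for k in range(4)])
cv2.imwrite('pics/top4.png',cv2.resize(im[130:370,150:510],(800,533),interpolation=cv2.INTER_CUBIC)[:,:,::-1])
E
```

```text
bin lo hi [ 0.4803 -0.0537  0.0889] [0.5625 0.0652 0.0989] centre [0.5214 0.0057 0.0939]
slopes 0.024010700885814796 0.0268265953578295
posts [np.float64(-136.88), np.float64(-46.95), np.float64(42.96), np.float64(132.97)]
```

View pics/top4.png

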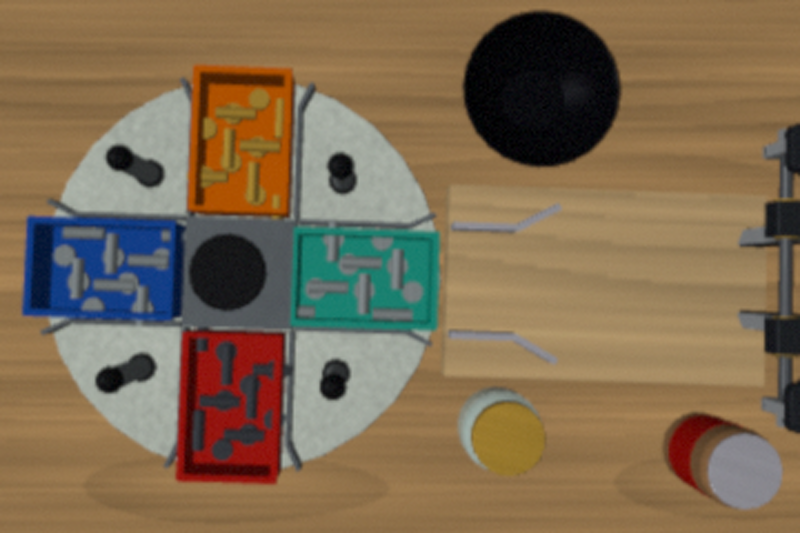

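The bin sits against the hub block, 106 mm from the axis (107 expected). The platter is at its click, about -1.98°, and the pan, jar and can haven't moved. The gripper is clear, so I'm handing in.

```bash
python3 -c "
from plant import arm
print(arm.sign_off())"
```

```text
the job is handed in; nothing more can be done
None
```

The job is done and handed in. The carousel has its empty bay clicked in facing the deck, and the teal bin is fully home in it. It took about 17 s of the 72 s allowed.

- **Carousel:** I put loosely open fingers around one post and carried it half a turn clockwise. The posts stand at the same four angles, to 0.1°, before the turn, after it and at the end. The platter reads about -2.0° in world axes. The deck and rails give a stand yaw of -1.5° to -2.0°, so any offset from the click is about half a degree or less.
- **Bin:** I gripped it lightly and slid it about 10 mm sideways on the deck to line it up. Then I pushed it from behind with two fingers through the rails until it stopped against the hub block. The push peaked at about 11 N and the fingers stopped at the predicted depth.
- **Last check:** The top camera put the bin centre about 106 mm from the axis (107 expected) and square in the bay. The pan, canister and jar looked unmoved, and the arm was clear of everything.

Two readings were odd:
- **Side force:** While I slid the bin sideways, the wrist read 7 N across and 6 N upward. Both went to zero on release, and the bin's rim position looked normal afterwards.
- **Parts through the wall:** Some of the loose parts looked as if they poked through the bin's wall, but nothing stopped the bin going home.

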